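# Show where the stray vial belongs

## Robot

A 6-joint arm with a two-finger parallel gripper is mounted at the origin on a cart in front of the work surface, level with it; the furniture and walls round the work are solid. World frame = base frame: x ahead of the robot, y to its left, z up, the work surface at z = 0. Lengths are in m, angles in degrees, forces in N, time in s.
With the tool pointing down it reaches from about 0.4 to 0.825 m from the base axis. Payload 7 kg.
Tool frame: the origin (TCP) lies between the finger pads; the fingertips stand 17 mm ahead of it and the grasp point (between the pads) lies 2 mm behind it; x points along the fingers, y is the direction in which the jaws open and shut, and the axes are right-handed (so a half turn about x gives the same grasp; the last joint's range is limited). The gripper opens to 88 mm and grips with 3 to 60 N. Pads are 19 mm wide; open, the fingers measure 130 mm over their backs; the gripper's body (78 mm by 193 mm) begins 47 mm behind the grasp point.
Start: joints at [-59.926, 20.546, 0.682, 0, -70.136, -16.507], TCP at [0.158, -0.656, 0.244] pointing down, gripper open.
Joint ranges: [-176.03, 176.03], [-82.01, 121.73], [-58.28, 71.71], [-173.87, 95.51], [-174.79, -0.11], [-173.66, 173.66]. Speed limits (degrees/s): [136.94, 136.94, 172.46, 180, 180, 180].

## Interface

Orientations are given as [roll, pitch, yaw] about the fixed x, y, z axes, in that order (R = Rz(yaw) Ry(pitch) Rx(roll)).
In Python, from plant import r gives the robot as it stands.
- The arm moves only by the shell command python3 -m jog 'ROWS' [FORCE]. ROWS is a JSON object of lists of equal length, an entry for each row: "fingers": the opening, from 0 (shut) to 1 (fully open); "dp": the shift along the tool's x, y, z in mm, a list of three; "twist": the turn about the tool's x in degrees. In form: {"fingers": [fingers, ...], "dp": [[dx, dy, dz], ...], "twist": [twist, ...]}. A call has exactly 5 rows; each row is the pose to reach, as a shift and turn from the pose measured when the call began, along the tool's axes at that moment; what a row does not reach only later rows make up. A row lasts 1/10 s, in which the tool goes at most 50 mm and 8.59 degrees, less where a joint would pass 70% of its speed; a pose out of reach is approached as far as the arm can. A call with a gripper value outside its range is refused whole. The fingers move at their own pace and stop on an object; FORCE is the grip in N (left out, the last holds). Time passes only in rows, so rows that repeat a pose let the fingers close, or fill a call up. It gives the time, the measured TCP pose, the force and the opening at its end, in the units of the state.
- r.get_state(): the state, without advancing time (a new reading comes with each control period).
- r.capture(name): name is "scene" or "top" or "wrist"; returns a dict with "frame" (384x512x3 uint8, red, green, blue), "intrinsics" (3x3 intrinsics, pixels), "D" ([k1, k2, p1, p2, k3] as OpenCV has them; the pictures are not rectified), "pose" (4x4, takes a point from camera to world coordinates). Camera axes: x right, y down, z forward; pixel columns grow to the right and rows downward; lengths in m; the calibration is good to about 2 mm. A picture is of the moment at which its call begins. There is no depth.
- r.close_job(): hands the job in, once; it reports no verdict.
The state is a dict: "time_s": time; "joints": joint angles; "qd": joint speeds; "joint_torque": joint torques, N m; "tcp_pos": TCP position; "eef_rot": TCP orientation; "contact_force": force on the tool from outside, world axes, zero at the start; "moment": the same for the moment, N m; "gripper_width": finger opening in m.
Only numpy, scipy, OpenCV 4.12 (cv2) and the standard library are available. Lean on these libraries where they do the work, as an engineer would, in place of code of your own. Each camera call takes 0.05 s, during which the arm holds its last target. There are 200 camera calls.

## Task

Show a colleague where the stray vial belongs, by pointing only: hold your fingertips from above just over the middle of the cap of the one screw-capped vial that stands outside the rack, stay there for about two seconds, then do the same just over the middle of the one empty hole in the rack. Touch neither the rack nor any of the vials and small bottles by it, and while the hand travels keep it well above them so that it never points at another one. Finish with the hand drawn up, well clear of the bench and everything on it.

Things in the scene. Friction and masses are not known exactly. Their poses are not given: they have to be found in the camera images.
- rack: Grey plastic vial rack fixed to the bench, 100 mm (its x) by 146 mm (its y) by 40 mm high, with a small ledge on each short end; origin at the centre of its underside, z up. Six round holes, 37 mm wide and 30 mm deep, in 2 rows of 3: hole centres at x = -22.5 or +22.5 mm and y = -45, 0 or +45 mm of its frame. Five hold a vial, one is empty. It stands in any of a range of places and turns up to 0.25 rad either way; which hole is empty varies.
- hole_mouth (a point): Centre of the mouth of the empty hole, level with the rack's top face, 40 mm above the bench. A thin dark rubber pad shows at the bottom of the hole.
- stray: The stray vial: squat white-labelled glass vial with a broad ribbed screw cap, 30 mm wide, 56 mm tall, the same kind as those in the rack; it stands alone on the bench outside the rack. Loose, about 28 g; origin at the centre of its underside, z up.
- stray_cap (a point): Middle of the top of the stray vial's cap, 56 mm above the bench.
- racked_1: One of the five screw-capped vials standing in the rack, 30 to 32 mm wide, 56 to 60 mm tall; loose in its hole, its cap top about 66 to 70 mm above the bench. Origin at the centre of its underside.
- racked_2: One of the five screw-capped vials standing in the rack, 30 to 32 mm wide, 56 to 60 mm tall; loose in its hole, its cap top about 66 to 70 mm above the bench. Origin at the centre of its underside.
- racked_3: One of the five screw-capped vials standing in the rack, 30 to 32 mm wide, 56 to 60 mm tall; loose in its hole, its cap top about 66 to 70 mm above the bench. Origin at the centre of its underside.
- racked_4: One of the five screw-capped vials standing in the rack, 30 to 32 mm wide, 56 to 60 mm tall; loose in its hole, its cap top about 66 to 70 mm above the bench. Origin at the centre of its underside.
- racked_5: One of the five screw-capped vials standing in the rack, 30 to 32 mm wide, 56 to 60 mm tall; loose in its hole, its cap top about 66 to 70 mm above the bench. Origin at the centre of its underside.
- amber_large: Brown glass injection vial with a narrow crimped cap, 39 mm wide, 77 mm tall; loose bystander on the bench near the stray vial, its place changes. Origin at the centre of its underside.
- amber_medium: Brown glass injection vial with a narrow crimped cap, 37 mm wide, 75 mm tall; loose bystander on the bench near the stray vial, its place changes. Origin at the centre of its underside.
- amber_slim: Small slim brown bottle with a long neck and stopper, 38 mm wide, 87 mm tall; loose bystander on the bench near the stray vial, its place changes. Origin at the centre of its underside.
Not all that is in view belongs to the job. What is shaped like the racked_5 but green or pink is not meant.

How it is judged:
By the outcome, as a careful person would: the job done as asked, in the order asked, and still so for the second after the job is handed in, with the robot touching nothing.
It also fails if it takes over 51 s, if anything falls off the work surface, if the arm or the gripper's body presses on something with over 40 N, if the wrist force passes 120 N, or if a joint passes its speed limit or range.

## Working session

There is one attempt and no reset: what is moved stays moved. The work goes in short steps, Python scripts to look and compute and a shell command to move; the robot and the scene stay as the last step left them, time stands still between calls to the robot, and variables do not carry over. Pictures are saved under pics/ and viewed, on a budget of 10 in all, crops included, one or two more only if the job needs it, and the job is handed in when it is done.

```bash
ls; mkdir -p pics; python3 - <<'E'
from plant import r
import cv2,pickle
d={}
for n in("scene","top"):
    c=r.capture(n);d[n]=c
    cv2.imwrite(f"pics/{n}0.png",cv2.resize(c["frame"][:,:,::-1],(800,600),interpolation=cv2.INTER_CUBIC))
    print(n,c["intrinsics"],c["D"],c["pose"])
pickle.dump(d,open("c0.pkl","wb"))
print(r.get_state())
E
```

```text
pics
scene [[465.58625875   0.         252.87373951]
 [  0.         465.58625875 185.29354161]
 [  0.           0.           1.        ]] [-0.0528238  0.         0.         0.         0.       ] [[-0.86810856 -0.28223493  0.40832704  0.04692769]
 [-0.49635069  0.48553968 -0.71964381  0.94528336]
 [ 0.00484964 -0.82740236 -0.56158865  0.69700446]
 [ 0.          0.          0.          1.        ]]
top [[389.15076441   0.         258.05646944]
 [  0.         389.15076441 188.66769096]
 [  0.           0.           1.        ]] [-0.06436752  0.          0.          0.          0.        ] [[ 0.01310454 -0.9967952   0.07891512  0.43486993]
 [-0.99956232 -0.01515245 -0.0254081   0.17515131]
 [ 0.02652243 -0.07854762 -0.99655749  0.93094199]
 [ 0.          0.          0.          1.        ]]
{'time_s': 0.1, 'joints': array([-5.99254775e+01,  2.05842046e+01,  6.39358360e-01, -1.56845818e-02,
       -7.01353111e+01, -1.65056435e+01]), 'qd': array([-0.0442265 ,  0.00606226,  0.06383499, -0.03375408, -0.08321832,
        0.0268713 ]), 'joint_torque': array([-2.76415783e-03, -5.84161735e+01,  2.93747020e+01,  7.01561362e+00,
        1.00711745e-02, -9.13471786e-05]), 'tcp_pos': array([ 0.15822172, -0.65577932,  0.24276065]), 'eef_rot': array([ 96.08345136,  89.91849729, 109.64699038]), 'contact_force': array([ 0.39274425,  0.01466755, -0.34800406]), 'moment': array([-0.00954394,  0.03817846, -0.00206346]), 'gripper_width': 0.08753737679357415}
```

View pics/top0.png

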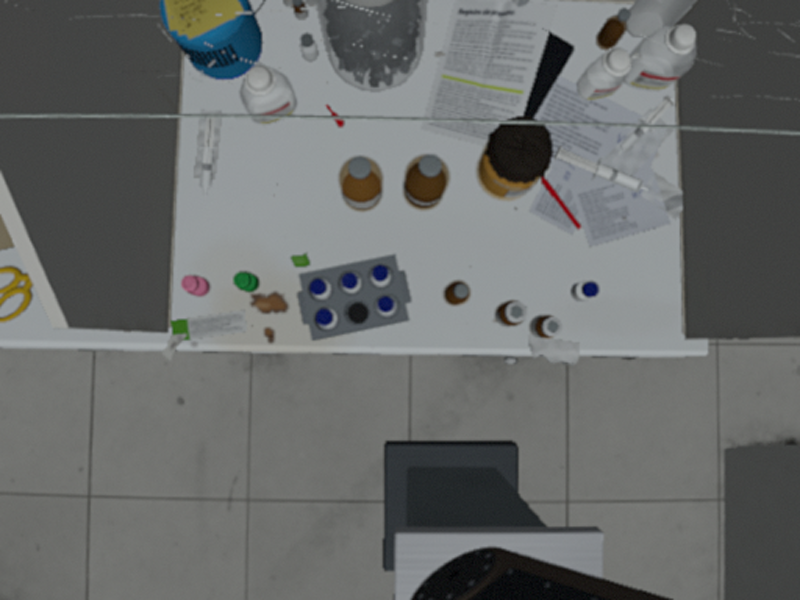

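View pics/scene0.png

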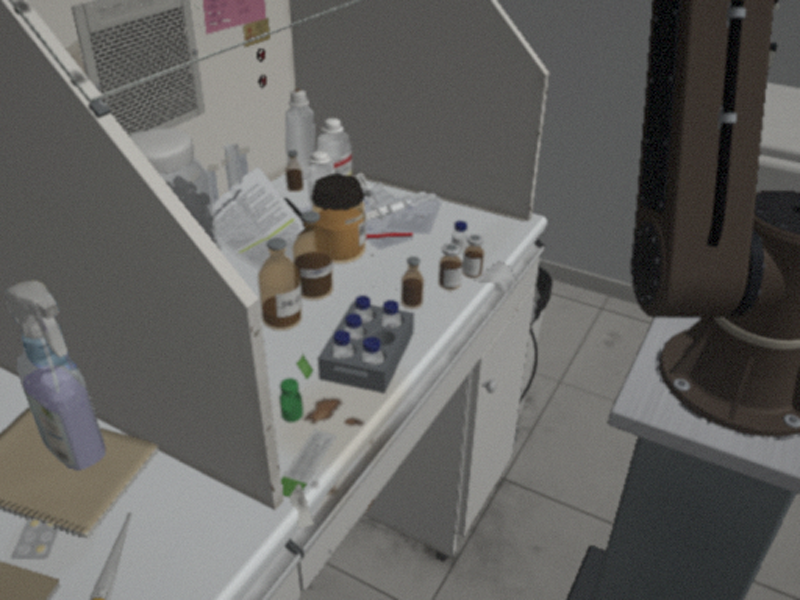

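The pictures show these things (pixels in the 800x600 pictures):

- **Top view:** the rack is around (355,297), with five blue caps and a dark empty hole at (358,313). A lone blue cap stands at (588,290).
- **Candidates for the stray:**
  - blue cap at (588,290): fits the description
  - pink look-alike at (195,285): excluded
  - green look-alike at (246,281): excluded
  - amber bottles at (457,292), (512,312) and (547,325): bystanders
- **Also in the way:** side panels and a bar.

Next I'll measure these and take a close crop of the chosen vial.

```bash
cat > h.py <<'E'
import cv2,pickle,numpy as np
def ray(c,px):
    u=cv2.undistortPoints(np.array([[px]],float),c["intrinsics"],np.array(c["D"]))[0,0]
    T=c["pose"];return T[:3,3],T[:3,:3]@np.array([*u,1])
def onz(c,px,z):
    o,d=ray(c,px);return o+d*(z-o[2])/d[2]
def tri(c1,p1,c2,p2):
    o1,d1=ray(c1,p1);o2,d2=ray(c2,p2);d1/=np.linalg.norm(d1);d2/=np.linalg.norm(d2)
    s=np.linalg.lstsq(np.c_[d1,-d2],o2-o1,rcond=None)[0]
    a,b=o1+s[0]*d1,o2+s[1]*d2;return (a+b)/2,np.linalg.norm(a-b)
def blue(c):
    h=cv2.cvtColor(c["frame"],cv2.COLOR_RGB2HSV)
    m=cv2.inRange(h,(112,120,40),(130,255,255))
    n,_,st,ce=cv2.connectedComponentsWithStats(m)
    return [(ce[i],st[i]) for i in range(1,n) if st[i][4]>25]
def proj(c,P):
    T=np.linalg.inv(c["pose"]);return cv2.projectPoints(np.array([P],float),cv2.Rodrigues(T[:3,:3])[0],T[:3,3],c["intrinsics"],np.array(c["D"]))[0][0,0]
E
python3 - <<'E'
from h import *
np.set_printoptions(precision=4,suppress=True)
d=pickle.load(open("c0.pkl","rb"));t,s=d["top"],d["scene"]
for n in d:
    print(n)
    for ce,st in blue(d[n]): print(ce,st,onz(d[n],ce,.06))
k=.64
print("panel corners (top/front R)",tri(t,(683*k,338*k),s,(530*k,215*k)), onz(t,(683*k,338*k),0))
print("bar L,R ends rays at z=.3,.5",[onz(t,(x*k,y*k),z) for x,y in((10,115),(790,128)) for z in(.2,.4,.6)])
print("front edge",onz(t,(450*k,345*k),0))
print("R panel top front in scene, y guess",[ (lambda o,e:o+e*((yy-o[1])/e[1]))(*ray(s,(547*k,72*k))) for yy in(-.45,-.5,-.55)])
print("scene L panel top front corner",[ (lambda o,e:o+e*((yy-o[1])/e[1]))(*ray(s,(255*k,308*k))) for yy in(.45,.5,.4)])
print("bar at scene",[ (lambda o,e:o+e*((yy-o[1])/e[1]))(*ray(s,(100*k,95*k))) for yy in(.4,.45,.5)])
print("rack/hole",onz(t,(358*k,313*k),.04),onz(t,(358*k,313*k),.01))
f=cv2.resize(t["frame"][165:225,270:400,::-1],None,fx=6,fy=6,interpolation=cv2.INTER_CUBIC)
g=cv2.resize(t["frame"][155:225,185:270,::-1],None,fx=3,fy=3,interpolation=cv2.INTER_CUBIC)
o=np.zeros((360+210,780,3),np.uint8);o[:360,:780]=f;o[360:,:255]=g
cv2.imwrite("pics/crop0.png",o)
E
```

```text
scene
[232.0882 192.9706] [229 190   7   7  34] [0.5367 0.1821 0.06  ]
[250.1    195.9333] [247 194   7   6  30] [0.4936 0.171  0.06  ]
[226.075 204.45 ] [222 202   9   6  40] [0.5244 0.2279 0.06  ]
[218.5556 215.3778] [215 212   8   8  45] [0.5169 0.2708 0.06  ]
[237.9815 219.8148] [233 217  10   8  54] [0.4714 0.2626 0.06  ]
top
[243.     173.9275] [239 170   9   9  69] [0.5366 0.1873 0.06  ]
[223.0429 179.0571] [219 175   9   9  70] [0.5243 0.2319 0.06  ]
[202.7397 183.0822] [198 179  10   9  73] [0.5145 0.2772 0.06  ]
[377.2167 184.6833] [373 181   9   8  60] [ 0.5171 -0.1187  0.06  ]
[246.1471 194.0735] [242 190   9   9  68] [0.4913 0.1795 0.06  ]
[206.7037 202.4815] [202 198  10  10  81] [0.4711 0.2673 0.06  ]
panel corners (top/front R) (array([ 0.4436, -0.2813,  0.0184]), np.float64(0.007556149597931996)) [ 0.4473 -0.2886  0.    ]
bar L,R ends rays at z=.3,.5 [array([0.7121, 0.6542, 0.2   ]), array([0.6362, 0.5231, 0.4   ]), array([0.5604, 0.3921, 0.6   ]), array([ 0.7178, -0.3433,  0.2   ]), array([ 0.6404, -0.2014,  0.4   ]), array([ 0.5629, -0.0596,  0.6   ])]
front edge [0.4326 0.0788 0.    ]
R panel top front in scene, y guess [array([ 0.4938, -0.45  ,  0.2492]), array([ 0.5099, -0.5   ,  0.2331]), array([ 0.5259, -0.55  ,  0.2171])]
scene L panel top front corner [array([0.5075, 0.45  , 0.2243]), array([0.461, 0.5  , 0.272]), array([0.554 , 0.4   , 0.1766])]
bar at scene [array([0.7559, 0.4   , 0.411 ]), array([0.6909, 0.45  , 0.4372]), array([0.6259, 0.5   , 0.4634])]
rack/hole [0.4777 0.2183 0.04  ] [0.4791 0.2198 0.01  ]
```

View pics/crop0.png

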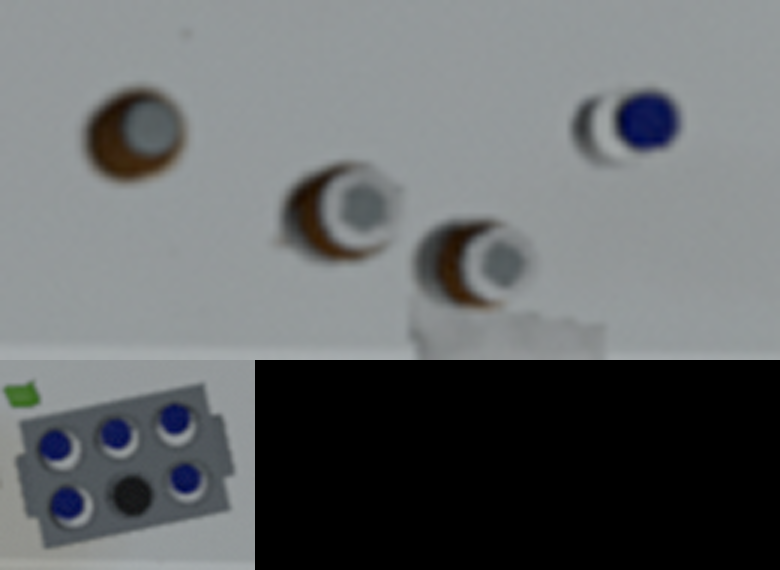

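Crop: the one loose blue-capped, white-labelled vial at crop (648,121), original pixel (377,185), is the stray. The brown ones are the amber bottles, and the empty hole is middle of the front row. Now I'll get exact positions and the tool axes.

```bash
cat >> h.py <<'E'
from scipy.spatial.transform import Rotation as Ro
def tool(st): return Ro.from_euler("xyz",st["eef_rot"],degrees=True).as_matrix()
def togo(st,P): return (tool(st).T@(np.array(P)-st["tcp_pos"])*1000).round(1)
E
python3 - <<'E'
from h import *
from plant import r
np.set_printoptions(precision=4,suppress=True)
d=pickle.load(open("c0.pkl","rb"));t,s=d["top"],d["scene"]
B=sorted([b[0].tolist() for b in blue(t)]);print(B)
for b in B: print(onz(t,b,.056),onz(t,b,.066))
h=cv2.cvtColor(t["frame"],cv2.COLOR_RGB2HSV);g=t["frame"].astype(int)
roi=np.zeros(h.shape[:2],np.uint8);roi[155:222,185:270]=1
m=((h[...,2]<135)&(roi>0)).astype(np.uint8)
print("grey sample",t["frame"][187,198],t["frame"][200,270])
m=cv2.morphologyEx(m,cv2.MORPH_CLOSE,np.ones((9,9)))
cs=max(cv2.findContours(m,0,2)[0],key=cv2.contourArea)
W=np.array([onz(t,p[0],.04)[:2] for p in cs],np.float32)
print("rack rect",cv2.minAreaRect(W*1000))
dk=((h[...,2]<45)&(roi>0)).astype(np.uint8)
n,_,st,ce=cv2.connectedComponentsWithStats(dk)
for i in range(1,n):
    if st[i][4]>20: print("dark",ce[i],st[i],onz(t,ce[i],.04),onz(t,ce[i],.01))
S=r.get_state();R=tool(S);print(R)
for P in [(.24,-.36,.26),(.30,-.30,.26),(.37,-.19,.26),(.42,-.118,.26),(.517,-.118,.26)]: print(P,togo(S,P))
E
```

```text
[[202.73972602739727, 183.08219178082192], [206.7037037037037, 202.4814814814815], [223.04285714285714, 179.05714285714285], [243.0, 173.92753623188406], [246.14705882352942, 194.0735294117647], [377.21666666666664, 184.68333333333334]]
[0.5149 0.2777 0.056 ] [0.514  0.2765 0.066 ]
[0.4713 0.2677 0.056 ] [0.4709 0.2667 0.066 ]
[0.5247 0.2322 0.056 ] [0.5237 0.2315 0.066 ]
[0.5371 0.1873 0.056 ] [0.5359 0.1872 0.066 ]
[0.4915 0.1795 0.056 ] [0.4909 0.1795 0.066 ]
[ 0.5175 -0.1201  0.056 ] [ 0.5165 -0.1167  0.066 ]
grey sample [51 55 62] [148 153 154]
rack rect ((501.6565246582031, 230.1722869873047), (178.39694213867188, 126.26972198486328), 89.9158706665039)
dark [228.5391 199.8906] [222 194  13  13 128] [0.4786 0.2197 0.04  ] [0.4801 0.2212 0.01  ]
[[-0.0005 -0.2345  0.9721]
 [ 0.0013  0.9721  0.2345]
 [-1.      0.0014 -0.0002]]
(0.24, -0.36, 0.26) [-16.9 268.4 148.9]
(0.3, -0.3, 0.26) [-16.8 312.6 221.3]
(0.37, -0.19, 0.26) [-16.7 403.1 315.1]
(0.42, -0.118, 0.26) [-16.6 461.4 380.6]
(0.517, -0.118, 0.26) [-16.7 438.7 474.9]
```

```bash
python3 -m jog '{"fingers":[0,0,0,0,0],"dp":[[-5,40,20],[-10,80,40],[-15,120,60],[-17,160,80],[-17,200,100]],"twist":[0,0,0,0,0]}'
python3 - <<'E'
from h import *
from plant import r
S=r.get_state();print(S["time_s"],S["tcp_pos"],S["joints"])
for P in [(.26,-.35,.26),(.32,-.28,.26),(.37,-.19,.26)]: print(P,togo(S,P))
E
```

```text
time_s: 0.6
tcp_pos: [0.2085, -0.4363, 0.2599]
eef_rot: [92.6, 89.9, 106.1]
contact_force: [0.9, -0.4, 0.5]
gripper_width: 0.0532
0.6 [ 0.20852773 -0.4363085   0.25990798] [-4.11249622e+01  1.61249664e+00 -2.11081500e+01 -4.95623194e-02
 -6.73504812e+01 -3.53179107e+01]
(0.26, -0.35, 0.26) [ 0.  71.9 70.2]
(0.32, -0.28, 0.26) [1.000e-01 1.259e+02 1.450e+02]
(0.37, -0.19, 0.26) [2.000e-01 2.017e+02 2.146e+02]
```

```bash
python3 -m jog '{"fingers":[0,0,0,0,0],"dp":[[0,30,30],[0,60,60],[0,90,92],[0,115,118],[0,126,145]],"twist":[0,0,0,0,0]}'
python3 - <<'E'
from h import *
from plant import r
S=r.get_state();print(S["time_s"],S["tcp_pos"],S["joints"])
for P in [(.37,-.19,.26),(.41,-.118,.26),(.5175,-.12,.26)]: print(P,togo(S,P))
E
```

```text
time_s: 1.1
tcp_pos: [0.32, -0.2777, 0.2604]
eef_rot: [55.4, 89.9, 69.0]
contact_force: [1.2, -0.7, 0.2]
gripper_width: 0.0128
1.1 [ 0.32001114 -0.27771994  0.26036375] [-14.13427325  -4.81216295 -27.19544457  -0.1085703  -67.60466238
 -62.21915181]
(0.37, -0.19, 0.26) [ 0.5 73.5 69.2]
(0.41, -0.118, 0.26) [  0.7 134.1 125. ]
(0.5175, -0.12, 0.26) [  0.7 106.8 229. ]
```

```bash
python3 -m jog '{"fingers":[0,0,0,0,0],"dp":[[0,30,28],[0,60,56],[0,90,84],[0,115,108],[0,133,126]],"twist":[0,0,0,0,0]}'
python3 - <<'E'
from h import *
from plant import r
S=r.get_state();print(S["time_s"],S["tcp_pos"],S["joints"])
for P in [(.5175,-.12,.26)]: print(P,togo(S,P))
E
```

```text
time_s: 1.6
tcp_pos: [0.4118, -0.1169, 0.2606]
eef_rot: [55.0, 89.9, 68.7]
contact_force: [0.0, -0.3, 0.1]
gripper_width: 0.0004
1.6 [ 0.41177094 -0.11690772  0.26062512] [ 10.67704072  -4.37547533 -26.77338351  -0.10749366 -67.54012406
 -86.95314142]
(0.5175, -0.12, 0.26) [  0.7 -28.  102. ]
```

```bash
python3 -m jog '{"fingers":[0,0,0,0,0],"dp":[[0,-8,28],[0,-16,58],[0,-24,86],[0,-28,102],[0,-28,102]],"twist":[0,0,0,0,0]}'
python3 - <<'E'
from h import *
from plant import r
S=r.get_state();c=r.capture("wrist");t=r.capture("top");s=r.capture("scene")
pickle.dump(dict(top=t,scene=s,wrist=c,S=S),open("c1.pkl","wb"))
print(S["time_s"],S["tcp_pos"],S["joints"])
for n,k in(("wrist",c),("top",t),("scene",s)):
    print(n,[(b[0].round(1),b[1][2:],onz(k,b[0],.056).round(4)) for b in blue(k)])
print(proj(c,(.5175,-.12,.056)))
a=lambda f,y,x:f[y:y+300,x:x+400,::-1]
o=np.zeros((600,800,3),np.uint8)
o[:384,:512]=c["frame"][:,:,::-1]
o[384:600,:256]=t["frame"][100:316,170:426,::-1]
o[384:600,256:656]=s["frame"][80:296,100:500,::-1]
cv2.imwrite("pics/w1.png",o)
E
```

```text
time_s: 2.1
tcp_pos: [0.5189, -0.1199, 0.2595]
eef_rot: [110.3, 89.9, 124.0]
contact_force: [-0.1, -0.6, -0.9]
gripper_width: 0.0005
2.1 [ 0.5189336  -0.11987827  0.25952149] [  8.02747295   6.53716044 -15.71974106  -0.10765724 -67.79164771
 -84.30499995]
wrist [(array([478.9, 201.9]), array([ 22,  17, 278], dtype=int32), array([0.4891, 0.1868, 0.056 ])), (array([465.4, 231.8]), array([ 13,  16, 139], dtype=int32), array([0.5346, 0.1882, 0.056 ]))]
top [(array([243., 174.]), array([ 9,  9, 69], dtype=int32), array([0.5369, 0.1873, 0.056 ])), (array([223. , 178.9]), array([ 9,  9, 68], dtype=int32), array([0.525 , 0.2322, 0.056 ])), (array([202.8, 183.1]), array([10,  9, 72], dtype=int32), array([0.5149, 0.2775, 0.056 ])), (array([246.6, 194. ]), array([10,  9, 67], dtype=int32), array([0.4918, 0.1784, 0.056 ])), (array([206.7, 202.5]), array([10, 10, 81], dtype=int32), array([0.4713, 0.2677, 0.056 ]))]
scene [(array([232., 193.]), array([ 7,  6, 32], dtype=int32), array([0.5398, 0.1774, 0.056 ])), (array([250.3, 195.6]), array([ 7,  7, 31], dtype=int32), array([0.4966, 0.165 , 0.056 ])), (array([226. , 204.4]), array([ 8,  7, 38], dtype=int32), array([0.5276, 0.2235, 0.056 ])), (array([218.8, 215.5]), array([ 8,  8, 47], dtype=int32), array([0.5192, 0.2667, 0.056 ])), (array([237.7, 219.9]), array([10,  9, 56], dtype=int32), array([0.4744, 0.259 , 0.056 ]))]
[256.45220671 169.48750685]
```

View pics/w1.png

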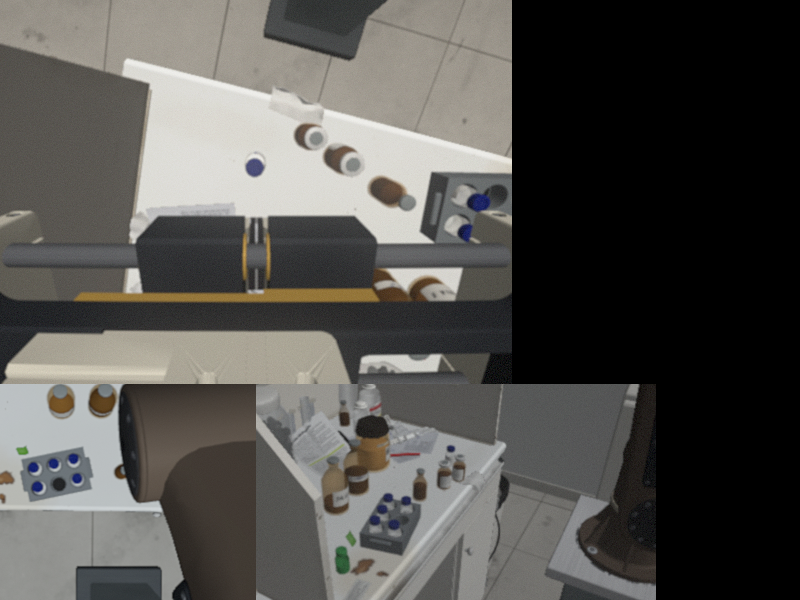

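The wrist view shows the stray's cap at about (255,165), against (256,169) predicted. Its right-hand neighbour is an amber bottle at (310,137). I'll refine with a wider mask.

```bash
python3 - <<'E'
from h import *
d=pickle.load(open("c1.pkl","rb"));c=d["wrist"];S=d["S"]
h=cv2.cvtColor(c["frame"],cv2.COLOR_RGB2HSV)
for sat in(60,90,110):
    m=cv2.inRange(h,(105,sat,30),(135,255,255));m[:140]=0;m[200:]=0;m[:,:235]=0;m[:,280:]=0
    n,_,st,ce=cv2.connectedComponentsWithStats(m)
    for i in range(1,n):
        if st[i][4]>40: print(sat,ce[i],st[i],onz(c,ce[i],.056))
print("cam",c["pose"][:3,3])
x=cv2.resize(c["frame"][130:200,220:330,::-1],None,fx=6,fy=6,interpolation=cv2.INTER_CUBIC)
u=proj(c,(.5175,-.12,.056));p=((u-[220,130]+.5)*6).astype(int)
cv2.circle(x,tuple(map(int,p)),3,(0,0,255),-1)
cv2.imwrite("pics/w1c.png",x)
E
```

```text
60 [254.27884615 167.19230769] [247 159  16  17 208] [ 0.51521016 -0.12347168  0.056     ]
90 [254.71428571 167.34453782] [248 160  14  15 119] [ 0.51527203 -0.12287337  0.056     ]
cam [ 0.4477815  -0.13806398  0.40179215]
```

View pics/w1c.png

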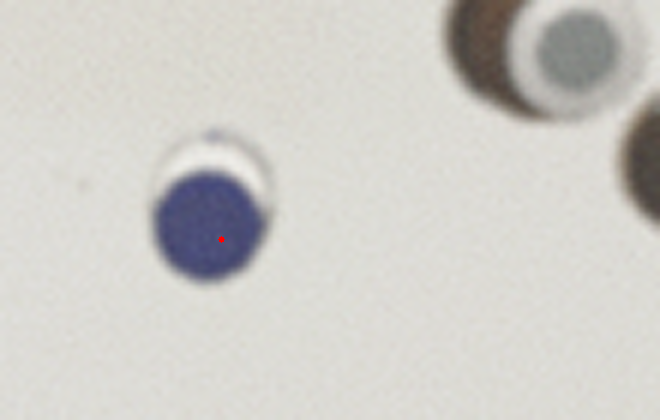

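The red predicted point sits inside the cap disc, about 3 mm off its centre. The two views agree within 3.5 mm, so I'll take (0.517, -0.122).

```bash
python3 - <<'E'
from h import *
from plant import r
S=r.get_state();print(S["time_s"],S["tcp_pos"],togo(S,(.517,-.122,.086)))
E
```

```text
2.25 [ 0.5167782  -0.11998847  0.260303  ] [174.3  -2.4  -0.3]
```

```bash
python3 -m jog '{"fingers":[0,0,0,0,0],"dp":[[20,-2,0],[50,-2,0],[80,-2,0],[110,-2,0],[130,-2,0]],"twist":[0,0,0,0,0]}'
python3 - <<'E'
from h import *
from plant import r
S=r.get_state();print(S["time_s"],S["tcp_pos"],togo(S,(.517,-.122,.086)))
E
```

```text
time_s: 2.75
tcp_pos: [0.5155, -0.1217, 0.1289]
eef_rot: [109.6, 89.8, 123.3]
contact_force: [0.2, -0.4, -0.2]
gripper_width: 0.0005
2.75 [ 0.5154625  -0.12170367  0.12890423] [42.9 -0.8  1.5]
```

```bash
python3 -m jog '{"fingers":[0,0,0,0,0],"dp":[[12,0,1],[24,0,1],[34,-1,1],[40,-1,1],[42,-1,1]],"twist":[0,0,0,0,0]}'
python3 - <<'E'
from h import *
from plant import r
c=r.capture("wrist");s=r.capture("scene");S=r.get_state()
print(S["time_s"],S["tcp_pos"],togo(S,(.517,-.122,.086)))
tip=S["tcp_pos"]+tool(S)[:,0]*.017
u=proj(s,tip);print("tip px",u)
x0,y0=(u-[40,40]).astype(int)
o=np.zeros((480,800,3),np.uint8)
o[:384,:400]=c["frame"][:,56:456,::-1]
o[:400,400:]=cv2.resize(s["frame"][y0:y0+80,x0:x0+80,::-1],(400,400),interpolation=cv2.INTER_CUBIC)
cv2.imwrite("pics/p1.png",o)
E
```

```text
time_s: 3.25
tcp_pos: [0.5165, -0.1224, 0.0866]
eef_rot: [114.2, 89.8, 127.8]
contact_force: [0.1, 0.3, 0.5]
gripper_width: 0.0003
3.35 [ 0.51671976 -0.12239622  0.08701622] [1.  0.3 0.4]
tip px [295.08001726 138.4358268 ]
```

View pics/p1.png

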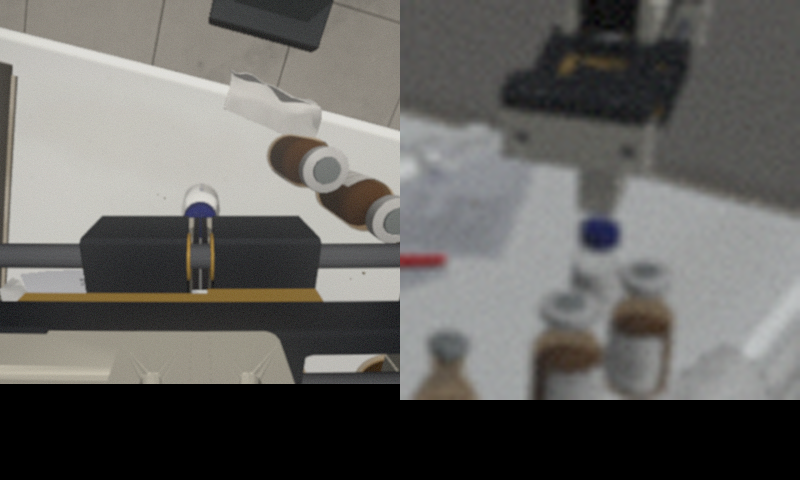

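The scene crop shows the fingertips centred just above the blue cap at (600,232), with a small gap. The wrist view has the cap centred under the fingers. Now I hold.

```bash
for i in 1 2 3 4 5; do python3 -m jog '{"fingers":[0,0,0,0,0],"dp":[[0,0,0],[0,0,0],[0,0,0],[0,0,0],[0,0,0]],"twist":[0,0,0,0,0]}'|head -2; done
python3 -m jog '{"fingers":[0,0,0,0,0],"dp":[[-15,0,0],[-45,0,0],[-85,0,0],[-130,0,0],[-170,0,0]],"twist":[0,0,0,0,0]}'
python3 - <<'E'
from h import *
from plant import r
S=r.get_state();print(S["time_s"],S["tcp_pos"],S["joints"],togo(S,(.4805,.2212,.26)))
E
```

```text
time_s: 3.85
tcp_pos: [0.5168, -0.1224, 0.0871]
time_s: 4.35
tcp_pos: [0.5168, -0.1224, 0.0871]
time_s: 4.85
tcp_pos: [0.5168, -0.1224, 0.0871]
time_s: 5.35
tcp_pos: [0.5168, -0.1224, 0.0871]
time_s: 5.85
tcp_pos: [0.5167, -0.1224, 0.0871]
time_s: 6.35
tcp_pos: [0.5169, -0.1228, 0.2594]
eef_rot: [83.5, 89.9, 97.1]
contact_force: [1.9, -0.8, -0.7]
gripper_width: 0.0005
6.35 [ 0.51686304 -0.12283734  0.25940143] [  7.7033403    6.38703451 -15.89823293  -0.13520197 -67.71356405
 -83.99344691] [2.000e-01 3.429e+02 4.590e+01]
```

```bash
python3 -m jog '{"fingers":[0,0,0,0,0],"dp":[[0,35,5],[0,80,11],[0,125,17],[0,170,23],[0,215,29]],"twist":[0,0,0,0,0]}'
python3 - <<'E'
from h import *
from plant import r
S=r.get_state();print(S["time_s"],S["tcp_pos"],togo(S,(.4805,.2212,.26)))
c=r.capture("wrist")
pickle.dump(c,open("c2.pkl","wb"))
x=cv2.cvtColor(c["frame"],cv2.COLOR_RGB2BGR)
u=proj(c,(.4805,.2212,.04));print(u)
cv2.circle(x,tuple(map(int,u.round())),1,(0,0,255),-1)
cv2.imwrite("pics/w2.png",x)
E
```

```text
time_s: 6.85
tcp_pos: [0.4937, 0.0946, 0.2601]
eef_rot: [71.3, 89.9, 84.9]
contact_force: [0.9, 0.6, 0.7]
gripper_width: 0.0006
6.85 [0.49366572 0.09456345 0.26013882] [  0.5 126.2  17.1]
[347.18663604 179.89991003]
```

View pics/w2.png

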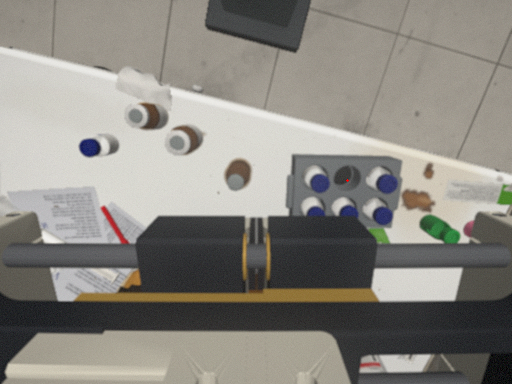

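The empty hole appears at about (346,177), and my projected target lands in it at (347,180). Carrying on across.

```bash
python3 -m jog '{"fingers":[0,0,0,0,0],"dp":[[0,40,6],[0,80,11],[0,110,15],[0,126,17],[0,126,17]],"twist":[0,0,0,0,0]}'
python3 - <<'E'
from h import *
from plant import r
S=r.get_state();c=r.capture("wrist")
print(S["time_s"],S["tcp_pos"],togo(S,(.4805,.2212,.10)))
h=cv2.cvtColor(c["frame"],cv2.COLOR_RGB2HSV)
u=proj(c,(.4805,.2212,.04));print(u,c["pose"][:3,3])
x0,y0=(u-[55,45]).astype(int)
x=cv2.resize(c["frame"][y0:y0+90,x0:x0+110,::-1],None,fx=6,fy=6,interpolation=cv2.INTER_CUBIC)
ring=[proj(c,(.4805+.0185*np.cos(a),.2212+.0185*np.sin(a),.04)) for a in np.linspace(0,6.28,40)]
cv2.polylines(x,[((np.array(ring)-[x0,y0]+.5)*6).astype(np.int32)],True,(0,0,255),1)
cv2.imwrite("pics/w3.png",x)
E
```

```text
time_s: 7.4
tcp_pos: [0.4801, 0.2273, 0.2604]
eef_rot: [65.9, 89.8, 79.8]
contact_force: [-0.3, -0.6, -0.4]
gripper_width: 0.0004
7.4 [0.48010386 0.22734124 0.26036256] [160.3  -6.6  -1.3]
[251.53184449 166.85848204] [0.40876747 0.20859681 0.40244317]
```

View pics/w3.png

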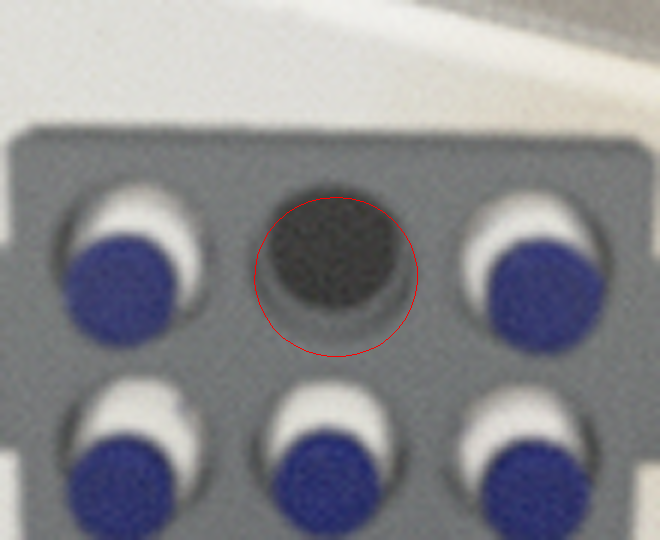

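The crop shows the real mouth at about (336,265), while the drawn ring is centred at (336,277), so I shift about 2.5 mm toward the robot to (0.4783, 0.2207). I go down in two stages.

```bash
python3 -m jog '{"fingers":[0,0,0,0,0],"dp":[[15,-4,-2],[45,-6,-3],[75,-6,-3],[105,-6,-3],[120,-6,-3]],"twist":[0,0,0,0,0]}'
python3 - <<'E'
from h import *
from plant import r
S=r.get_state();print(S["time_s"],S["tcp_pos"],togo(S,(.4783,.2207,.077)))
E
```

```text
time_s: 7.95
tcp_pos: [0.4778, 0.2178, 0.138]
eef_rot: [128.3, 89.8, 142.1]
contact_force: [-1.2, 0.3, 1.4]
gripper_width: 0.0003
7.95 [0.47778461 0.21778283 0.13797911] [61.   2.6  1.3]
```

```bash
python3 -m jog '{"fingers":[0,0,0,0,0],"dp":[[10,2,1],[20,2,1],[30,2,1],[38,2,1],[40,2,1]],"twist":[0,0,0,0,0]}'
python3 - <<'E'
from h import *
from plant import r
S=r.get_state();c=r.capture("wrist");s=r.capture("scene");S=r.get_state()
print(S["time_s"],S["tcp_pos"],togo(S,(.4783,.2207,.077)))
tip=S["tcp_pos"]+tool(S)[:,0]*.017
u=proj(s,tip);x0,y0=(u-[40,40]).astype(int);print(u)
o=np.zeros((400,800,3),np.uint8)
o[:384,:400]=c["frame"][:,56:456,::-1]
o[:400,400:]=cv2.resize(s["frame"][y0:y0+80,x0:x0+80,::-1],(400,400),interpolation=cv2.INTER_CUBIC)
cv2.imwrite("pics/p2.png",o)
E
```

```text
time_s: 8.45
tcp_pos: [0.478, 0.2198, 0.0973]
eef_rot: [144.4, 89.8, 158.2]
contact_force: [0.1, -0.2, 1.0]
gripper_width: 0.0009
8.55 [0.47818473 0.22001256 0.09789561] [20.9  0.6  0.3]
[245.13395052 201.31521362]
```

View pics/p2.png

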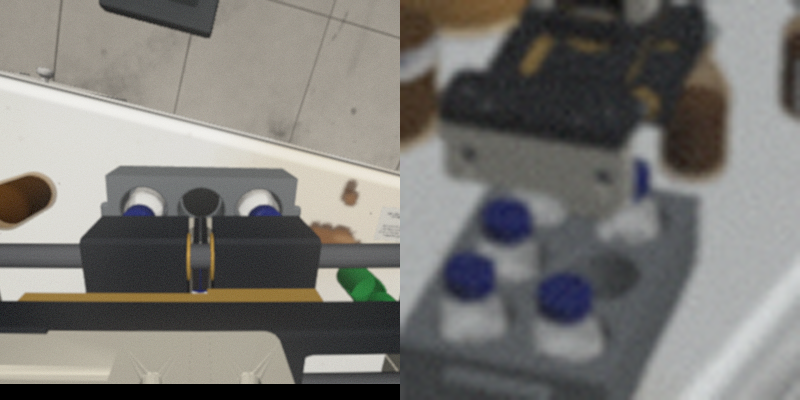

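The fingertips are at scene crop (598,212), directly above the empty hole at (610,275), and the fingers are slim compared with the gap between caps. Final 20 mm down, then hold.

```bash
python3 -m jog '{"fingers":[0,0,0,0,0],"dp":[[5,0,0],[10,1,0],[15,1,0],[19,1,0],[20,1,0]],"twist":[0,0,0,0,0]}'
for i in 1 2 3 4 5; do python3 -m jog '{"fingers":[0,0,0,0,0],"dp":[[0,0,0],[0,0,0],[0,0,0],[0,0,0],[0,0,0]],"twist":[0,0,0,0,0]}'|grep -v -e eef -e grip; done
python3 -m jog '{"fingers":[0,0,0,0,0],"dp":[[-10,0,0],[-30,0,0],[-65,0,0],[-110,0,0],[-155,0,0]],"twist":[0,0,0,0,0]}'
python3 -m jog '{"fingers":[0,0,0,0,0],"dp":[[-20,0,0],[-45,0,0],[-60,0,0],[-70,0,0],[-70,0,0]],"twist":[0,0,0,0,0]}'
python3 -m jog '{"fingers":[0,0,0,0,0],"dp":[[0,0,0],[0,0,0],[0,0,0],[0,0,0],[0,0,0]],"twist":[0,0,0,0,0]}'
python3 - <<'E'
from h import *
from plant import r
d=pickle.load(open("c0.pkl","rb"))["scene"];s=r.capture("scene")
o=np.zeros((600,800,3),np.uint8)
for i,f in enumerate((d,s)): o[:,i*400:i*400+400]=cv2.resize(f["frame"][120:270,170:330,::-1],(400,375))[:600].copy() if 0 else np.pad(cv2.resize(f["frame"][120:270,170:330,::-1],(400,375)),((0,225),(0,0),(0,0)))
cv2.imwrite("pics/end.png",o[:375])
E
```

```text
time_s: 9.05
tcp_pos: [0.4777, 0.2208, 0.0773]
eef_rot: [151.6, 89.8, 165.4]
contact_force: [-0.1, 1.6, 1.1]
gripper_width: 0.0
time_s: 9.55
tcp_pos: [0.4777, 0.2209, 0.0774]
contact_force: [-0.7, -0.1, 0.5]
time_s: 10.05
tcp_pos: [0.4777, 0.2209, 0.0774]
contact_force: [-0.2, -0.1, 0.3]
time_s: 10.55
tcp_pos: [0.4777, 0.2209, 0.0774]
contact_force: [-0.1, -1.0, 0.1]
time_s: 11.05
tcp_pos: [0.4777, 0.2209, 0.0774]
contact_force: [0.7, -0.1, -0.4]
time_s: 11.55
tcp_pos: [0.4777, 0.2209, 0.0774]
contact_force: [1.6, -0.2, 0.6]
time_s: 12.05
tcp_pos: [0.4778, 0.2203, 0.2347]
eef_rot: [153.1, 89.8, 166.9]
contact_force: [1.0, 1.4, 0.6]
gripper_width: 0.0006
time_s: 12.55
tcp_pos: [0.4783, 0.2205, 0.3064]
eef_rot: [94.4, 89.9, 108.2]
contact_force: [-0.8, 0.1, -0.6]
gripper_width: 0.0003
time_s: 13.05
tcp_pos: [0.4783, 0.2204, 0.306]
eef_rot: [111.4, 89.9, 125.1]
contact_force: [-0.4, 0.2, -0.3]
gripper_width: 0.0005
```

View pics/end.png

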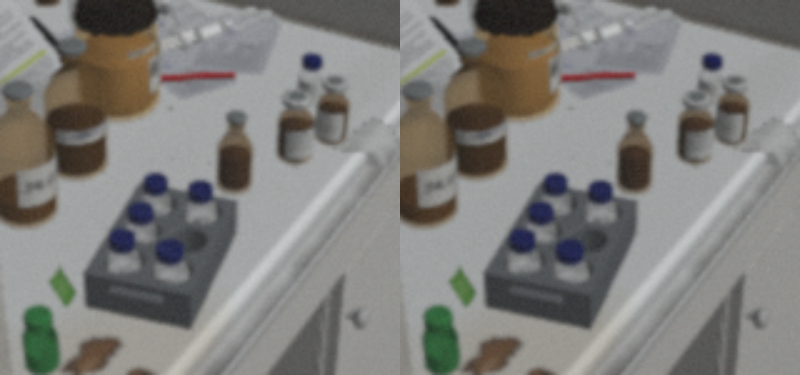

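The before (left) and after (right) crops match: the stray is at (312,60) and (712,60), and the rack, caps and bottles are unmoved. The hand is up at TCP z = 0.306, so I'm handing in.

```bash
python3 -c "
from plant import r
print(r.close_job())"
```

```text
the job is handed in; nothing more can be done
None
```

The job is handed in: I pointed first at the stray vial, then at the empty hole, and touched nothing that I could see. No verdict is reported at hand-in.

| Target | Fingertips above it | Hold time | Aim point (x, y in m) |
|---|---|---|---|
| Stray vial's cap | about 14 mm | about 2.6 s | (0.517, -0.122) |
| Empty hole, middle of the front row | about 20 mm | about 2.5 s | (0.478, 0.221) |

- **Travel:** the fingers were shut by the time the hand was over the bench. Between targets the fingertips stayed about 0.24 m above it.
- **Finish:** the hand ended straight above the rack with the fingertips about 0.29 m up, at 13.1 s of the 51 s allowed.
- **Contact:** force readings stayed under about 2 N, which is noise level. Before and after scene pictures show no vial, bottle or rack moved.
- **Disagreements:** the overhead and wrist views differed by about 3.5 mm on the cap, so I aimed between them. They differed by about 2.5 mm on the hole, so I corrected to the wrist view. The aim should be good to about 2–3 mm.
- **Not checked:** I took no picture during the final hold over the hole. The last look there was 20 mm higher and showed the fingertips over the hole.

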